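# Hold a fused-glass strip flush on a tilted strain-viewer screen

### The job

Check the amber test strip for stress: lift it out of the wooden rack, lower its bottom edge into the slot along the foot of the viewer's lit screen, then tip it back by feel until it lies flush against the sloping screen, straight up and wholly on it. Keep it there: finish still gripping the strip and pressing it lightly against the screen. Treat the glass gently, do not push the screen out of its set tilt, and leave the other things where they are.

Things in the scene. Friction and masses are not known exactly. Their poses are not given: they have to be found in the camera images.
- strip_amber: the amber-orange glass strip with brown bands, to be taken: flat bar 50 wide, 8 thick, 150 mm tall, about 0.15 kg (varies by a third), standing upright in any one of the rack's slots. Origin: centre of its bottom edge; x along its width, y through its thickness, z up. Faces alike. Pinch it across its thickness, tool centre about 128 mm above the bottom edge, so the fingers later clear the screen
- strip_green: a green strip of the same size and axes in another slot of the rack; leave it there
- strip_blue: a blue strip of the same size and axes in another slot of the rack; leave it there
- rack: pale wooden slotted block, fixed, 85 (x) by 170 (y) by 45 mm high, origin under its centre. Three slots 54 by 11 mm wide, 33 mm deep (floors 12 mm above the bench), at y = -50, 0 and +50 mm; strips stand in them with axes parallel to the rack's, 42 mm free between neighbours, tops 162 mm above the bench
- seat (a point): foot slot of the strain viewer: the inner corner, halfway along, where slot floor meets screen face, 55 mm above the bench on the tilt hinge. x points into the screen, square to its face; y along the slot; z up the slope. Screen face: plane x = 0, z 0 to 100, y -75 to 75 mm. Slot: from x = 0 to the inside of an aluminium lip at x = -17 mm (lip 5 thick, 10 mm high), floor at z = 0, ends open
- screen_top (a point): middle of the top edge of the screen face, 100 mm up the slope from the seat point, same axes. The face leans back 14 to 34 degrees from upright, different each time
- screen: the lit white screen in its black panel, 150 wide, 100 tall, 14 mm thick; origin and axes as the seat point. Firm to press; held at its tilt only by hinge friction, it slips if its top edge is pushed with more than about 30 N
- viewer: the whole strain viewer, fixed: grey base plate 170 by 200 mm, 17 mm high; hinge cheeks and black knobs 83 to 99 mm either side of the slot's middle, up to 69 mm high; power pack behind. Origin on the bench under the middle of the slot; -x is the viewing side, y along the slot, z up
- mug: pale ceramic mug, 80 mm across, 85 mm high, origin under its centre; bystander
- tumbler: clear thick glass tumbler, 86 mm across, 95 mm high, origin under its centre; bystander
- ink_bottle: small amber bottle with a black cap, 38 mm across, 65 mm high, origin under its centre; bystander
- analyser: hand-held round filter, black ring 64 mm across, 8 mm high, with a rod handle 12 mm thick reaching 111 mm to its -x; origin under the ring's centre, lying on the bench; bystander
There are look-alikes about, which are no part of the job. What is shaped like the strip_amber but pink is not meant.

How it is judged:
By the outcome, as a careful person would: the job done as asked, in the order asked, and still so for the second after the job is handed in, while the arm keeps its last pose, push and grip.
It also fails if it takes over 51 s, if anything falls off the work surface, if the arm or the gripper's body presses on something with over 40 N, if the wrist force passes 120 N, or if a joint passes its speed limit or range.

### The arm

A 7-joint arm with a two-finger parallel gripper is mounted at the origin on the work surface. World frame = base frame: x ahead of the robot, y to its left, z up, the work surface at z = 0. Lengths are in m, angles in rad, forces in N, time in s.
With the tool pointing down it reaches from about 0.4 to 0.9 m from the base axis. Payload 5.5 kg.
Tool frame: the origin (TCP) lies between the finger pads, 19 mm behind the fingertips; this is the grasp point; z points along the fingers, y is the line along which they close (so a half turn about z gives the same grasp; the last joint's range is limited). The gripper opens to 92 mm and grips with 3 to 60 N. Pads are 19 mm wide; open, the fingers measure 130 mm over their backs; the gripper's body (75 mm by 190 mm) begins 47 mm behind the grasp point.
Start: joints at [1.589, 0.501, -0.427, 1.55, 0.221, 1.138, -0.21], TCP at [0.158, -0.631, 0.246] pointing down, gripper open.
Joint ranges: [-2.88, 2.88], [-0.31, 2.03], [-1.54, 1.56], [0.2, 2.42], [-1.41, 4.55], [0.19, 2.02], [-2.57, 2.57]. Speed limits (rad/s): [2.57, 2.57, 3.14, 3.14, 3.14, 3.14, 3.14].

### API

Orientations are given as a unit quaternion [x, y, z, w].
In Python, from bench import manip, effector, viewer gives the robot as it stands. Calls block until the motion is done:
- manip.move_pose(position, orientation): joint-space move of the TCP to a pose.
- manip.servo_line(position, ori=None, vel=0.15): straight line of the TCP; ori=None keeps the orientation; vel is the mean speed in m/s.
- manip.movej(angles): joint-space move.
- effector.open_jaws() and effector.close(f_grip=None): open the fingers fully, or close them until they stop; f_grip is the grip in N (None keeps the last).
- manip.sleep(seconds).
- manip.solve_ik(position, orientation): joint angles nearest the present ones, or None.
- viewer.get_image(name): name is "scene" or "top" or "wrist"; returns the picture (420x560x3 uint8, red, green, blue); there is no depth.
- viewer.get_calibration(name): a dict with "vfov" (degrees; the focal length in pixels is half the picture's height over the tangent of half this angle, whatever the lens; pixels are square), "cx", "cy" (the principal point, pixels), "dist_coeffs" ([k1, k2, p1, p2, k3] as OpenCV has them; the pictures are not rectified), "eye" and "attitude" of the camera in the world. Camera axes: x right, y down, z forward; pixel columns grow to the right and rows downward; lengths in m; the calibration is good to about 2 mm. A picture is of the moment at which its call begins: read the wrist's pose just before it. get_calibration takes no time and is no camera call; for the wrist camera it gives the pose at the moment of the call.
A pose or a line that the arm cannot do raises manip.PlanningError and nothing moves.
- manip.hand_in(): hands the job in; it is judged then, once.
Readings, each from a call of its own:
- manip.current_clock(): time.
- manip.current_q(): joint angles.
- manip.current_joint_velocities(): joint speeds.
- manip.current_tau(): joint torques, N m.
- manip.current_tool_pos(): TCP position.
- manip.current_tcp_rot(): TCP orientation.
- manip.current_force(): force on the tool from outside, world axes, zero at the start.
- manip.current_wrist_torque(): the same for the moment, N m.
- manip.current_finger_gap(): finger opening in m.
- manip.current_gripper_force(): force on a finger pad.
Only numpy, scipy, OpenCV 4.12 (cv2) and the standard library are available. Lean on these libraries where they do the work, as an engineer would, in place of code of your own. Each camera call takes 0.05 s, during which the arm holds its last target. There are 200 camera calls.

## Working session

There is one attempt and no reset: what is moved stays moved. The work goes in short steps, each a Python script; the robot and the scene stay as the last script left them, time stands still between calls to the robot, and variables do not carry over. Pictures are saved under pics/ and viewed, at most 10 in all, crops included, and the job is handed in when it is done.

```bash
ls; mkdir -p pics; python3 - <<'E'
from bench import manip, effector, viewer
import cv2
for n in ["scene","top"]:
    cv2.imwrite(f"pics/{n}0.png", viewer.get_image(n)[:,:,::-1]); print(n,viewer.get_calibration(n))
print(viewer.get_calibration("wrist"), manip.current_clock(), manip.current_tcp_rot())
E
```

```text
pics
scene {'vfov': 50.399537242792114, 'cx': 278.20104562562267, 'cy': 213.453957794519, 'dist_coeffs': array([-0.09828742,  0.        ,  0.        ,  0.        ,  0.        ]), 'eye': array([1.06859235, 0.21594489, 0.83262783]), 'attitude': array([ 0.43747393,  0.83000372, -0.30554631, -0.16233249])}
top {'vfov': 44.17130875214986, 'cx': 279.79703484472134, 'cy': 217.64941797654942, 'dist_coeffs': array([-0.01305414,  0.        ,  0.        ,  0.        ,  0.        ]), 'eye': array([ 0.40351792, -0.11923734,  1.2250966 ]), 'attitude': array([-0.69509794,  0.71544599, -0.04633079,  0.05319165])}
{'vfov': 70.24636314978397, 'cx': 283.74498922475135, 'cy': 209.0386148462188, 'dist_coeffs': array([-0.00911245,  0.        ,  0.        ,  0.        ,  0.        ]), 'eye': array([ 0.23940582, -0.60812777,  0.38432695]), 'attitude': array([ 0.7788694 , -0.60748367, -0.0966351 ,  0.12242428])} 0.1 [ 9.92515825e-01  1.22112993e-01 -9.46269939e-05 -8.63322458e-04]
```

View pics/scene0.png

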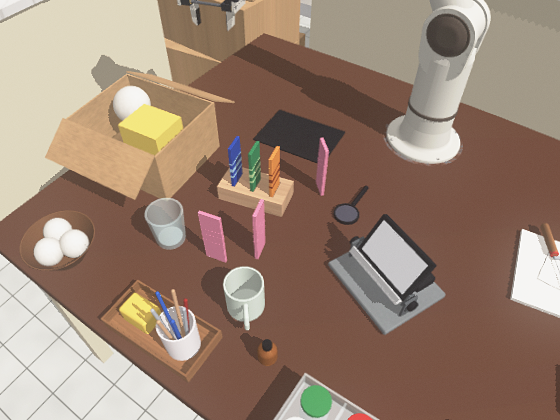

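View pics/top0.png

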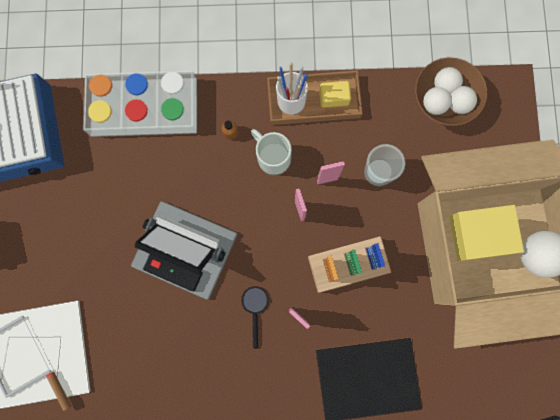

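The scene picture shows the rack at (256,190) with blue (235,163), green (255,168) and amber (275,172) strips. Pink look-alikes stand at (322,167), (212,236) and (259,230), and the viewer is at (385,275). In the top picture the amber is at (330,268), the left end slot of the rack. The viewer is at (185,250) with its power pack toward the robot, so the screen faces away from it.

Candidates by scene pixel: amber strip (275,172), pink strips (322,167), (212,236) and (259,230), amber ink bottle (267,352), green (255,168), blue (235,163). I choose (275,172), the only amber strip with brown bands.

```bash
cat > h.py <<'E'
import numpy as np, cv2
from scipy.spatial.transform import Rotation as R
from scipy.optimize import least_squares
def cam(c):
    f=210/np.tan(np.radians(c["vfov"])/2)
    K=np.array([[f,0,c["cx"]],[0,f,c["cy"]],[0,0,1.]])
    return K,np.array(c["dist_coeffs"]),np.array(c["eye"]),R.from_quat(c["attitude"])
def proj(c,P):
    K,d,e,r=cam(c); Q=r.inv().apply(np.atleast_2d(P)-e)
    return cv2.projectPoints(Q[:,None],np.zeros(3),np.zeros(3),K,d)[0][:,0]
def onplane(c,uv,z):
    K,d,e,r=cam(c); u=cv2.undistortPoints(np.array([[uv]],float),K,d)[0,0]
    v=r.apply([u[0],u[1],1]); return e+v*(z-e[2])/v[2]
def tri(obs):  # [(cal,uv)...]
    A=[];b=[]
    for c,uv in obs:
        K,d,e,r=cam(c); u=cv2.undistortPoints(np.array([[uv]],float),K,d)[0,0]
        v=r.apply([u[0],u[1],1]); v/=np.linalg.norm(v); M=np.eye(3)-np.outer(v,v); A.append(M); b.append(M@e)
    return np.linalg.lstsq(np.vstack(A),np.hstack(b),rcond=None)[0]
E
python3 - <<'E'
from h import *
from bench import manip, viewer
t=viewer.get_calibration("top"); s=viewer.get_calibration("scene"); w=viewer.get_calibration("wrist")
print("rack", [onplane(t,p,.045).round(3) for p in [(308,262),(385,238),(391,267),(316,291)]])
print("amber top",tri([(t,(326,259)),(s,(276,149))]).round(3))
print("viewer base",[onplane(t,p,.017).round(3) for p in [(161,203),(237,236),(208,297),(132,263)]])
Rt=R.from_quat(manip.current_tcp_rot()); Rc=R.from_quat(w["attitude"])
print((Rt.inv()*Rc).as_matrix().round(3), Rt.inv().apply(w["eye"]-manip.current_tool_pos()).round(4))
print(Rt.as_matrix().round(2))
E
```

```text
rack [array([ 0.467, -0.171,  0.045]), array([ 0.517, -0.349,  0.045]), array([ 0.451, -0.359,  0.045]), array([ 0.401, -0.187,  0.045])]
amber top [ 0.465 -0.201  0.188]
viewer base [array([0.618, 0.171, 0.017]), array([ 0.534, -0.008,  0.017]), array([0.395, 0.061, 0.017]), array([0.478, 0.239, 0.017])]
[[ 0.001 -0.951 -0.308]
 [ 1.     0.001  0.   ]
 [ 0.    -0.308  0.951]] [ 0.0849 -0.0016 -0.1397]
[[ 0.97  0.24 -0.  ]
 [ 0.24 -0.97  0.  ]
 [ 0.   -0.   -1.  ]]
```

```bash
cat > look.py <<'E'
from h import *
from bench import manip, viewer
import pickle
def down(az):  # tool pointing down, tool x at azimuth az
    x=np.array([np.cos(az),np.sin(az),0]); z=np.array([0,0,-1.]); return R.from_matrix(np.c_[x,np.cross(z,x),z])
E
python3 - <<'E'
from look import *
out={}
def view(name,target,d,az,shift=(0,0,0)):
    r=down(az); dirw=r.apply([-.308,0,.951])
    eye=np.array(target)-d*dirw; tcp=eye-r.apply([.0849,-.0016,-.1397])+shift
    try: manip.move_pose(tcp,r.as_quat())
    except manip.PlanningError as e: print(name,tcp,e); return
    manip.sleep(.2)
    c=viewer.get_calibration("wrist"); im=viewer.get_image("wrist"); out[name]=(c,im)
    print(name,tcp.round(3),manip.current_clock(),manip.current_q().round(2))
a=np.radians(16)
view("r1",[.459,-.267,.1],.36,a); view("r2",[.459,-.267,.1],.36,a,(0.02,.11,0.0))
b=np.radians(-25)
view("v1",[.52,.11,.09],.36,b,(0,-.06,0)); view("v2",[.52,.11,.09],.36,b,(.02,.06,.04))
pickle.dump(out,open("views.pkl","wb"))
for p in "rv":
    if p+"1" in out and p+"2" in out:
        cv2.imwrite(f"pics/{p}.png",cv2.resize(np.vstack([out[p+"1"][1],out[p+"2"][1]]),(400,600),interpolation=cv2.INTER_AREA)[:,:,::-1])
E
```

```text
r1 [ 0.484 -0.261  0.303] 2.1583 [ 1.06  0.32 -0.75  1.73  0.23  1.19 -1.05]
r2 [ 0.504 -0.151  0.303] 2.9333 [ 0.92  0.28 -0.8   1.78  0.22  1.17 -1.24]
v1 [0.543 0.038 0.293] 4.2 [ 0.5   0.32 -0.76  1.76  0.24  1.16 -2.33]
v2 [0.563 0.158 0.333] 5.025 [ 0.29  0.38 -0.79  1.61  0.28  1.28 -2.56]
```

```bash
python3 - <<'E'
import pickle,cv2,numpy as np
o=pickle.load(open("views.pkl","rb"))
for p in "rv": cv2.imwrite(f"pics/{p}m.png",np.hstack([o[p+"1"][1][:,80:480],o[p+"2"][1][:,80:480]])[:,:,::-1])
E
```

```text
(no output)
```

View pics/rm.png

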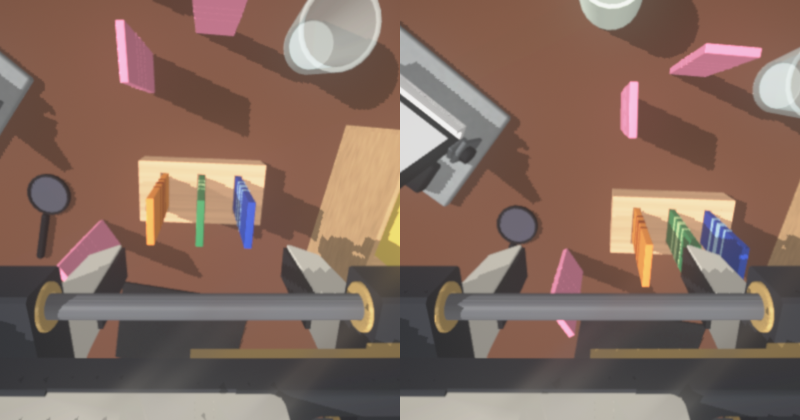

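View pics/vm.png

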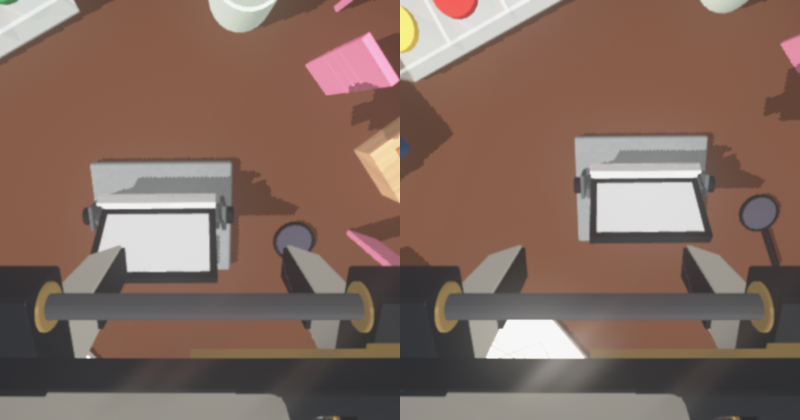

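The left pair shows the rack from two wrist poses. The amber strip is at (157,210) and (640,245), and the pinks stand clear of the fingers' approach. The right pair shows the viewer screen, centred at (157,240) and (648,205). I'll zoom in to read the corners.

```bash
python3 - <<'E'
import pickle,cv2,numpy as np
o=pickle.load(open("views.pkl","rb"))
def crop(n,x,y): 
    return cv2.resize(o[n][1][y:y+120,x:x+160],(400,300),interpolation=cv2.INTER_CUBIC)
m=np.vstack([np.hstack([crop("r1",200,145),crop("r2",275,180)]),np.hstack([crop("v1",160,160),crop("v2",250,130)])])
cv2.imwrite("pics/zoom.png",m[:,:,::-1])
E
```

```text
(no output)
```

View pics/zoom.png

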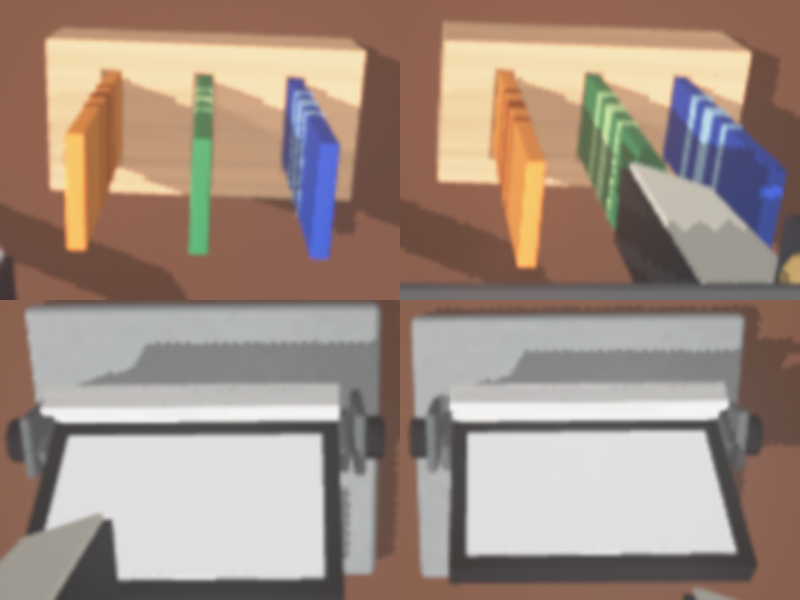

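The zoom confirms the choice: an amber strip with brown bands, its top face spanning (66,134) to (86,250) in r1. The white screen corners in v2 are (466,431), (706,430), (737,553) and (466,556). Next I fit the poses.

```bash
cat > fit.py <<'E'
from look import *
o=pickle.load(open("views.pkl","rb"))
off={"r1":(200,145,0,0),"r2":(275,180,400,0),"v1":(160,160,0,300),"v2":(250,130,400,300)}
def px(n,x,y): a=off[n]; return ((x-a[2]+.5)/2.5+a[0]-.5,(y-a[3]+.5)/2.5+a[1]-.5)
def solve(obs,model,p0,loss="soft_l1"):
    f=lambda p: np.hstack([proj(o[n][0],model(p,k))[0]-px(n,*uv) for n,k,uv in obs])
    s=least_squares(f,p0,x_scale=np.maximum(np.abs(p0),.01),loss=loss)
    print("res px",np.round(f(s.x),1)); return s.x
def Rz(a): return R.from_euler("z",a)
E
python3 - <<'E'
from fit import *
for n,c in(("v2",330),("v1",225)): print(n,o[n][1][222 if n=="v2" else 262:252 if n=="v2" else 288,c].mean(1).astype(int))
print("r along left panel v2 row 200", o["v2"][1][200,262:284].mean(1).astype(int), o["v2"][1][200,370:392].mean(1).astype(int))
# amber strip top + rack
tr=lambda *a: tri([(o[n][0],px(n,*uv)) for n,uv in a]).round(4)
print("amber tops",tr(("r1",(66,134)),("r2",(525,164))),tr(("r1",(85,132)),("r2",(544,160))),tr(("r1",(86,249)),("r2",(537,267))),tr(("r1",(67,251)),("r2",(517,268))))
print("rack tops",tr(("r1",(47,40)),("r2",(443,40))),tr(("r1",(362,48)),("r2",(750,50))),tr(("r1",(52,190)),("r2",(438,181))))
C=lambda sx,sy,z:np.array([sx,sy,z])
def m(p,k): return Rz(p[2]).apply(k)+[p[0],p[1],0]
h,w=.0425,.085
# rack x axis ~ az 16deg; image left = rack +y
ob=[("r1",C(h,w,.045),(47,40)),("r1",C(h,-w,.045),(362,48)),("r1",C(-h,-w,.045),(350,201)),("r1",C(-h,w,.045),(52,190)),
("r2",C(h,w,.045),(443,40)),("r2",C(h,-w,.045),(750,50)),("r2",C(-h,w,.045),(438,181))]
a=.004;b=.025;y=.05
ob2=[("r1",C(b,y+a,.162),(66,134)),("r1",C(b,y-a,.162),(85,132)),("r1",C(-b,y-a,.162),(86,249)),("r1",C(-b,y+a,.162),(67,251)),
("r2",C(b,y+a,.162),(525,164)),("r2",C(b,y-a,.162),(544,160)),("r2",C(-b,y-a,.162),(537,267)),("r2",C(-b,y+a,.162),(517,268))]
for q in (ob,ob2,ob+ob2):
    p=solve(q,m,[.459,-.267,.27]); print(p, "amber",m(p,C(0,y,.0)))
E
```

```text
v2 [224 224 224 224 224 224 224 225 224 195 118  73  70  70  70  72  73  73
  73  73  81  95 106 109 109 109 109 108 108 108]
v1 [224 224 223 223 223 222 221 220 215 174 105  69  66  65  65  66  69  70
  70  69  75  92 104 107 108 107]
r along left panel v2 row 200 [178 179 180 181 182 182 180 168 125  82  70  69  70  80 129 197 221 223
 224 224 224 224] [223 223 224 223 223 214 163 103  74  70  69  70  73  82  86  87  92 102
 108 109 109 109]
amber tops [ 0.4718 -0.205   0.16  ] [ 0.475  -0.2121  0.1595] [ 0.4283 -0.224   0.1639] [ 0.4242 -0.2166  0.1618]
rack tops [ 0.4814 -0.1698  0.0382] [ 0.5251 -0.3324  0.0492] [ 0.3986 -0.191   0.0414]
res px [-0.8 -0.2  0.8  0.5 -0.  -1.1 -0.5 -0.1  0.3  0.6  0.   0.1  0.1  0. ]
[ 0.46221822 -0.2626354   0.24797899] amber [ 0.44994596 -0.21416488  0.        ]
res px [-1.  -0.4 -0.4  0.6  0.3  0.7  0.1 -0.4  0.4 -1.1  0.6  0.7 -0.4  0.2
  0.2 -0.3]
[ 0.46229445 -0.2628256   0.2482207 ] amber [ 0.45001047 -0.21435805  0.        ]
res px [-0.7 -0.2  0.9  0.5  0.1 -1.1 -0.4 -0.1  0.5  0.6  0.1  0.1  0.2  0.
 -1.  -0.4 -0.4  0.6  0.2  0.7  0.  -0.4  0.3 -1.1  0.5  0.7 -0.4  0.2
  0.2 -0.3]
[ 0.46225986 -0.26276823  0.2479757 ] amber [ 0.44998776 -0.21429767  0.        ]
```

```bash
cat >> fit.py <<'E'
def mv(p,k):  # p: x y yaw tilt ox b hz ; k=("P",sx,sy)| ("W",sy,top)|("T",uy)
    x,y,yw,t,ox,b=p[:6]; S=Rz(yw)
    if k[0]=="P": q=np.array([ox+k[1]*.085,k[2]*.1,.017])
    else:
        if k[0]=="W": l=[0,k[1]*(.075-b),.1-b if k[2] else b]
        else: l=[0,k[1]*.075,.1]
        q=R.from_euler("y",t).apply(l)+[0,0,.055]
    return S.apply(q)+[x,y,0]
E
python3 - <<'E'
from fit import *
P=[("v1",("P",-1,-1),(25,310)),("v1",("P",-1,1),(378,307)),("v1",("P",1,1),(373,574)),
("v2",("P",-1,-1),(412,318)),("v2",("P",-1,1),(744,316)),("v2",("P",1,-1),(421,577))]
W=[("v1",("W",-1,0),(66,434)),("v1",("W",1,0),(323,433)),("v1",("W",1,1),(326,578)),
("v2",("W",-1,0),(466,431)),("v2",("W",1,0),(706,430)),("v2",("W",1,1),(737,553)),("v2",("W",-1,1),(466,556))]
T=[("v2",("T",-1),(449,567)),("v2",("T",1),(752,565))]
p0=[.55,.1,np.radians(154.5),.42,0.,.008]
for q in (P+W,W,P+W+T):
    p=solve(q,mv,p0); print(p.round(4),"tilt deg",np.degrees(p[3]).round(2),"yaw",np.degrees(p[2]).round(2))
tr=lambda *a: tri([(o[n][0],px(n,*uv)) for n,uv in a]).round(4)
a=[tr((W[i][0],W[i][2]),(W[j][0],W[j][2])) for i,j in((0,3),(1,4),(2,5))]; print(a)
d=a[2]-a[1]; print(np.linalg.norm(d),np.degrees(np.arccos(d[2]/np.linalg.norm(d))))
# scene / check
np.save("viewer.npy",p)
# IK checks
rz=.248
def toolR(yv): # tool down, y along given horizontal az
    return down(yv+np.pi/2)
seat=np.array([p[0],p[1],.055])
for s in (0,np.pi):
    ra=down(rz+s); print("grasp",manip.solve_ik(np.array([.45,-.2143,.14]),ra.as_quat()))
    # strip frame in seat: tool z=-seat z ; tool x = seat y*sign
    for t in (0,p[3]):
        M=(Rz(p[2])*R.from_euler("y",t)).as_matrix(); sg=1 if s==0 else -1
        x=-sg*M[:,1]; z=-M[:,2]; rt=R.from_matrix(np.c_[x,np.cross(z,x),z])
        q=manip.solve_ik(seat+M@[-.004,0,.128],rt.as_quat()); print(sg,t,None if q is None else q.round(2), (seat+M@[-.004,0,.128]).round(3))
E
```

```text
res px [-1.1 -0.6  1.2 -0.4  0.7  1.2 -0.6  0.   1.2 -0.2 -0.2  1.4  0.7  0.
  0.1 -0.2 -0.   0.1 -0.1  0.2 -0.6 -0.1 -0.   0.1 -0.8 -0.2]
[0.5353 0.1081 2.711  0.5806 0.0304 0.008 ] tilt deg 33.27 yaw 155.33
res px [ 0.9  0.1  0.1 -0.3  0.1  0.1  0.1  0.2 -0.5 -0.1  0.   0.1 -0.6 -0.2]
[ 0.5353  0.1079  2.7116  0.5831 -0.      0.008 ] tilt deg 33.41 yaw 155.36
res px [-1.1 -0.6  1.1 -0.4  0.6  1.2 -0.6 -0.   1.2 -0.1 -0.3  1.3  0.6 -0.1
  0.1 -0.3 -0.1 -0.  -0.1  0.1 -0.6 -0.2  0.  -0.  -0.9 -0.4 -0.8  0.6
  2.   0.5]
[0.5354 0.1081 2.7104 0.5772 0.0305 0.0079] tilt deg 33.07 yaw 155.3
[array([0.5602, 0.1703, 0.0648]), array([0.5039, 0.0489, 0.0646]), array([0.4616, 0.0682, 0.132 ])]
0.08188125548622224 34.59930904483921
grasp [ 0.99662106  0.4402568  -0.7328744   2.00904512  0.39455068  0.83563268
 -1.28189424]
1 0 [ 0.53  0.58 -1.02  1.85  0.57  1.04 -1.15] [0.539 0.106 0.183]
1 0.5771868241856178 [ 0.09  0.31 -0.86  2.31  1.24  0.81 -2.14] [0.475 0.136 0.164]
grasp [ 1.35770343  0.7582492  -1.30014382  2.00019698  0.84873197  1.08215171
  1.48103314]
-1 0 [ 0.67  0.76 -1.3   1.85  0.8   1.19  1.81] [0.539 0.106 0.183]
-1 0.5771868241856178 [ 0.42  0.55 -1.29  2.3   1.39  1.09  0.94] [0.475 0.136 0.164]
```

```bash
python3 - <<'E'
from look import *
from bench import effector
r=down(.248); ry=np.array([-np.sin(.248),np.cos(.248),0]); A=np.array([.450,-.2143,0])
P=lambda c,z:A+ry*c+[0,0,z]
manip.move_pose(P(.027,.27),r.as_quat())
manip.servo_line(P(.027,.14),vel=.12)
print(manip.current_clock(),manip.current_force().round(2),manip.current_tool_pos(),P(.027,.14))
effector.close(3)
rep=lambda:print(round(manip.current_clock(),2),"gap",round(manip.current_finger_gap(),4),"gf",round(manip.current_gripper_force(),2),"F",manip.current_force().round(2),"F.ry",round(manip.current_force()@ry,2))
rep()
for c in (.023,.019):
    manip.servo_line(P(c,.14),vel=.05); rep()
E
```

```text
7.6417 [ 1.04 -0.17  0.3 ] [ 0.44399164 -0.18823862  0.14065566] [ 0.44337243 -0.18812606  0.14      ]
8.6 gap 0.0411 gf 2.79 F [ 2.61 -5.7  -4.  ] F.ry -6.16
8.85 gap 0.0326 gf 2.83 F [ 1.72 -4.84 -2.45] F.ry -5.12
9.1 gap 0.0249 gf 2.84 F [ 1.65 -5.3  -3.06] F.ry -5.55
```

```bash
python3 - <<'E'
from look import *
from bench import effector
r=down(.248); ry=np.array([-np.sin(.248),np.cos(.248),0]); A=np.array([.450,-.2143,0])
P=lambda c,z:A+ry*c+[0,0,z]
rep=lambda:print(round(manip.current_clock(),2),"gap",round(manip.current_finger_gap(),4),"gf",round(manip.current_gripper_force(),2),"F",manip.current_force().round(2),"F.ry",round(manip.current_force()@ry,2),"T",manip.current_wrist_torque().round(2))
for c in (.014,.009,.005,.001):
    manip.servo_line(P(c,.14),vel=.05); rep()
E
```

```text
9.35 gap 0.0153 gf 2.87 F [ 2.15 -5.95 -1.9 ] F.ry -6.3 T [-1.28 -0.34  0.03]
9.6 gap 0.0118 gf 3.05 F [ 0.59 -0.7   1.32] F.ry -0.82 T [-0.38 -0.03  0.02]
9.85 gap 0.0101 gf 3.02 F [-0.63 -1.21  2.12] F.ry -1.02 T [-0.29 -0.05 -0.01]
10.1 gap 0.0079 gf 3.0 F [-0.2  -0.9   1.35] F.ry -0.82 T [-0.42 -0.06 -0.07]
```

```bash
cat > fin.py <<'E'
from look import *
from fit import Rz
from bench import effector
p=np.load("viewer.npy"); TILT=np.radians(33.3); YAW=np.radians(155.35)
seat=np.array([.5353,.108,.055]); n=Rz(YAW).apply([1,0,0])
def pose(t,x,z,L=.128,org=seat):
    """strip tilted by t, its back-bottom edge at viewer-frame (horizontal x, height z) from the seat"""
    M=(Rz(YAW)*R.from_euler("y",t)).as_matrix(); tx,tz=-M[:,1],-M[:,2]
    return org+n*x+[0,0,z]+M@[-.004,0,L], R.from_matrix(np.c_[tx,np.cross(tz,tx),tz]).as_quat()
def rep(s=""): 
    F=manip.current_force(); print(s,round(manip.current_clock(),2),"gap",round(manip.current_finger_gap(),4),"Fn",round(F@n,2),"Fz",round(F[2],2),"Fs",round(F@np.cross([0,0,1],n),2),"Ty",round(manip.current_wrist_torque()@np.cross([0,0,1],n),3))
E
python3 - <<'E'
from fin import *
effector.close(25); rep("grip")
q=manip.current_tool_pos(); manip.servo_line(q+[0,0,.06],vel=.1); rep()
manip.servo_line(q+[0,0,.16],vel=.2)
manip.move_pose(*pose(np.radians(22),-.006,.10)); manip.sleep(.5); rep("above")
print(manip.current_tool_pos(),pose(np.radians(22),-.006,.10)[0])
c=viewer.get_calibration("wrist"); w=viewer.get_image("wrist"); s=viewer.get_image("scene"); t=viewer.get_image("top")
pickle.dump((c,w,s,t),open("held.pkl","wb"))
m=np.zeros((600,800,3),np.uint8); m[:420,:560]=w; 
m[300:600,400:800]=cv2.resize(s[160:310,270:470],(400,300),interpolation=cv2.INTER_CUBIC)
cv2.imwrite("pics/held.png",m[:,:,::-1])
E
```

```text
grip 10.32 gap 0.008 Fn -3.41 Fz -0.79 Fs 1.91 Ty 0.919
 11.07 gap 0.0079 Fn 0.04 Fz -1.57 Fs -0.23 Ty -0.011
above 13.51 gap 0.0082 Fn -0.25 Fz -0.03 Fs -0.91 Ty -0.477
[0.50061372 0.12372331 0.27518567] [0.50054389 0.12394929 0.27517796]
```

View pics/held.png

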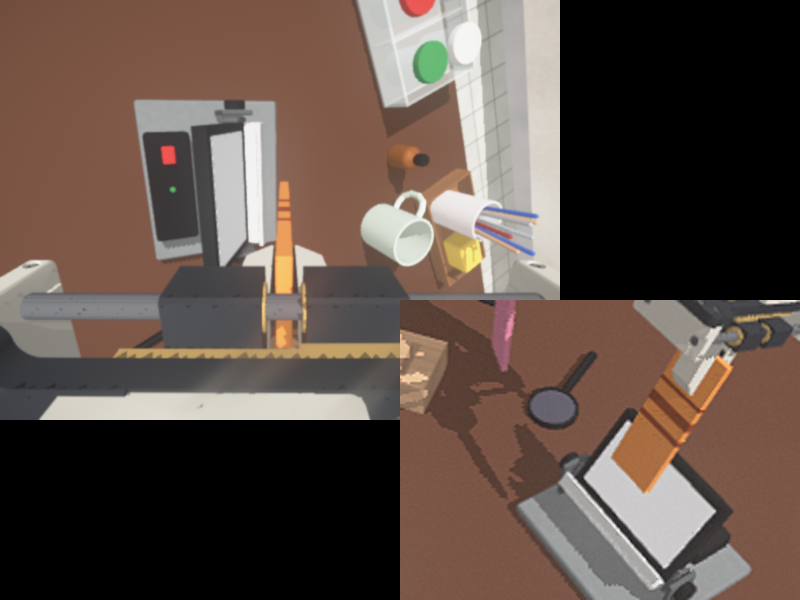

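The strip is held above the screen. In the scene inset its bottom corners are at (612,457) and (648,490), and it leans back like the screen. I'll compare those pixels with the predicted ones before lowering.

```bash
python3 - <<'E'
from fin import *
s=viewer.get_calibration("scene")
T=manip.current_tool_pos(); Rr=R.from_quat(manip.current_tcp_rot())
for nm,l in (("bot",.128),("top",-.022)):
  for sx in(-.025,.025):
    for sy in (-.004,.004):
      print(nm,sx,sy,proj(s,T+Rr.apply([sx,sy,l])).round(1))
print("screen white corners",[proj(s,seat+(Rz(YAW)*R.from_euler("y",TILT)).apply([0,y,z])).round(1).tolist() for y in(-.067,.067) for z in (.008,.092)])
E
python3 - <<'E'
import pickle,cv2
s=pickle.load(open("held.pkl","rb"))[2]
cv2.imwrite("pics/heldz.png",cv2.resize(s[170:320,330:480],(600,600),interpolation=cv2.INTER_CUBIC)[:,:,::-1])
E
```

```text
bot -0.025 -0.004 [[378.4 236.9]]
bot -0.025 0.004 [[375.7 237.6]]
bot 0.025 -0.004 [[395.3 255.2]]
bot 0.025 0.004 [[392.6 255.9]]
top -0.025 -0.004 [[417.1 174.8]]
top -0.025 0.004 [[414.4 175.1]]
top 0.025 -0.004 [[437.3 192.9]]
top 0.025 0.004 [[434.6 193.3]]
screen white corners [[[403.4, 294.9]], [[429.7, 265.0]], [[362.2, 248.2]], [[384.8, 218.6]]]
```

View pics/heldz.png

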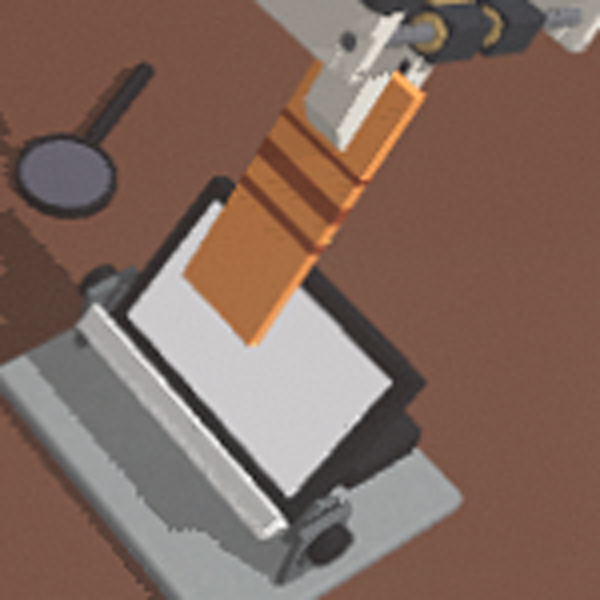

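Observed strip and screen corners match the prediction to about 1 px. Next I lower it along the slope, leaning 8° more upright than the screen, and feel for the slot floor.

```bash
cat >> fin.py <<'E'
M0=(Rz(YAW)*R.from_euler("y",TILT)).as_matrix(); YS=M0[:,1]
def pose2(d,xs,zs,ys=0,L=.129):
    "strip back-bottom edge at seat (xs,ys,zs), leaning d rad further back than the screen"
    M=(Rz(YAW)*R.from_euler("y",TILT+d)).as_matrix(); tx,tz=-M[:,1],-M[:,2]
    return seat+M0@[xs,ys,zs]+M@[-.004,0,L], R.from_matrix(np.c_[tx,np.cross(tz,tx),tz]).as_quat()
def S(): # force, torque about slot in seat axes
    F=np.mean([manip.current_force() for _ in range(5)],0); return np.r_[M0.T@F, manip.current_wrist_torque()@YS]
def line(d,xs,zs,vel=.05): a,b=pose2(d,xs,zs); manip.servo_line(a,ori=b,vel=vel)
E
python3 - <<'E'
from fin import *
d=np.radians(-8)
a,b=pose2(d,-.004,.045); manip.servo_line(a,ori=b,vel=.12)
line(d,-.004,.016,.06); manip.sleep(.3); b0=S(); print(manip.current_clock(),"base",b0.round(2))
for zs in np.arange(.008,-.0041,-.001):
    line(d,-.004,zs,.02); manip.sleep(.1); f=S()-b0; print(round(zs,4),f.round(2))
    if f[2]>2.5 or abs(f[0])>5: break
print(manip.current_clock()); np.save("b0.npy",b0); np.save("z.npy",zs)
E
```

```text
15.3333 base [ 0.74 -0.03 -0.79 -0.61]
0.008 [ 0.29 -0.02 -0.75  0.04]
0.007 [ 0.12  0.66 -0.3   0.  ]
0.006 [ 0.85  0.32 -0.97  0.  ]
0.005 [ 0.04 -0.17 -0.4  -0.02]
0.004 [ 0.44  0.17 -1.    0.01]
0.003 [-0.53 -0.09 -0.3  -0.03]
0.002 [ 0.37 -0.85 -0.67 -0.04]
0.001 [ 0.56 -0.08 -0.71 -0.  ]
0.0 [0.24 0.49 0.05 0.01]
-0.001 [-0.76  0.98  7.74 -0.21]
19.1333
```

```bash
python3 - <<'E'
from fin import *
d=np.radians(-8); b0=np.load("b0.npy"); b0[2]-=.5
line(d,-.004,.0002,.02); manip.sleep(.1); print((S()-b0).round(2))
for xs in np.arange(-.003,.0041,.001):
    line(d,xs,.0002,.02); manip.sleep(.1); f=S()-b0; print(round(xs,4),f.round(2))
    if f[0]<-2.5: break
print(manip.current_clock()); np.save("x.npy",xs)
E
```

```text
[ 0.03 -0.22 -0.17  0.04]
-0.003 [ 0.16 -0.02 -0.15  0.01]
-0.002 [-0.54  0.18 -0.61  0.02]
-0.001 [ 0.29 -0.35 -0.94  0.09]
0.0 [-1.82  0.74  0.71  0.6 ]
0.001 [-4.61  0.35  1.19  1.67]
21.2333
```

```bash
python3 - <<'E'
from fin import *
b0=np.load("b0.npy"); b0[2]-=.5
for dd in (-7,-6,-5,-4,-3,-2,-1.5,-1,-.5,0,.5,1,1.5,2,2.5,3):
    d=np.radians(dd); line(d,-.0003,-.0011+.008*np.sin(max(-d,0)),.03); manip.sleep(.1); f=S()-b0; print(dd,f.round(2),"lever",round(-f[3]/f[0],3))
    if f[0]<-7 or f[3]<-.3: break
print(manip.current_clock(),manip.current_finger_gap()); np.save("d.npy",dd)
E
```

```text
-7 [-2.94  0.13 -0.87  1.3 ] lever 0.443
-6 [-3.62 -0.71 -1.14  1.26] lever 0.347
-5 [-4.4  -0.15 -0.94  1.18] lever 0.268
-4 [-2.69 -0.24 -0.91  1.18] lever 0.436
-3 [-4.12  0.05 -1.46  1.21] lever 0.293
-2 [-4.07 -0.05 -0.8   1.25] lever 0.307
-1.5 [-3.65 -0.   -0.77  1.22] lever 0.335
-1 [-4.42 -0.52 -0.9   1.29] lever 0.291
-0.5 [-4.55 -0.43 -0.42  1.33] lever 0.292
0 [-6.67 -0.62  0.19  1.33] lever 0.2
0.5 [-7.31 -0.29 -0.95  1.74] lever 0.238
25.0833 0.008169013425328832
```

```bash
python3 - <<'E'
from fin import *
b0=np.load("b0.npy"); b0[2]-=.5; b0[3]-=.25
d=np.radians(.5)
for zs in np.arange(-.0011,-.0046,-.0005):
    line(d,-.0003,zs,.02); manip.sleep(.15); f=S()-b0; print(round(zs,4),f.round(2))
    if f[2]>3: break
for dd in (1,1.4):
    line(np.radians(dd),-.0003,zs,.03); manip.sleep(.2); f=S()-b0; print(dd,f.round(2),"lever",round(-f[3]/f[0],3))
    if f[0]<-11: break
T=manip.current_tool_pos(); Rr=R.from_quat(manip.current_tcp_rot()); z=-(Rr.as_matrix()[:,2])
print(manip.current_clock(), "actual lean",np.degrees(np.arccos(z[2])), "side lean",np.degrees(z@YS),"in seat",(M0.T@(T-seat)).round(4), "twist",np.degrees(Rr.as_matrix()[:,0]@M0[:,0]).round(2))
s=viewer.get_image("scene"); t=viewer.get_image("wrist")
m=np.zeros((420,800,3),np.uint8); m[:,:420]=cv2.resize(s[170:310,330:470],(420,420),interpolation=cv2.INTER_CUBIC); m[:,420:]=t[:,90:470]
cv2.imwrite("pics/fin.png",m[:,:,::-1]); np.save("zz.npy",zs)
E
```

```text
-0.0011 [-8.34 -0.78  0.27  2.  ]
-0.0016 [-6.91 -0.54  2.12  1.92]
-0.0021 [-7.82  1.14  8.07  1.9 ]
1 [-9.78  0.16  6.46  2.43] lever 0.248
1.4 [-10.74   1.81   6.76   2.8 ] lever 0.261
27.1833 actual lean 35.009919982745785 side lean -0.04792707397525168 in seat [-0.0039 -0.0002  0.1274] twist -0.08
```

View pics/fin.png

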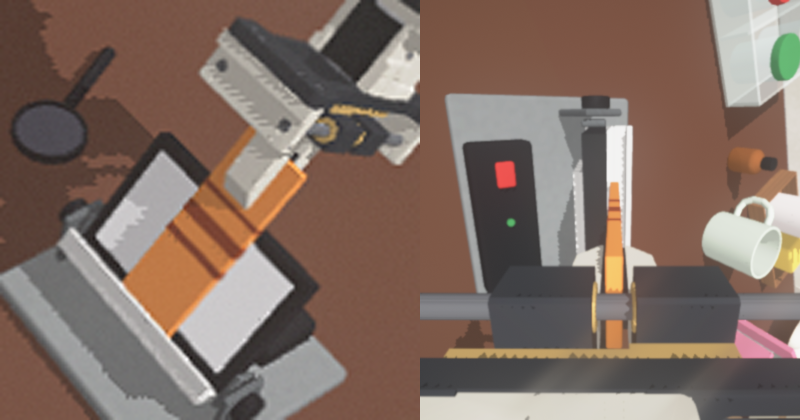

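The strip sits in the slot near the screen's middle and upright in the view, but the force lever (0.26 against about 0.36 at the bottom edge) says it is tipped slightly too far. I'll back off and find the lean where both ends carry the load.

```bash
cat >> fin.py <<'E'
def state(b0,tag=""):
    fs=[]
    for _ in range(10): fs.append(np.r_[M0.T@manip.current_force(),manip.current_wrist_torque()@YS]); manip.sleep(.02)
    f=np.mean(fs,0)-b0
    T=M0.T@(manip.current_tool_pos()-seat); z=-M0.T@R.from_quat(manip.current_tcp_rot()).as_matrix()[:,2]; a=np.arctan2(z[0],z[2])
    xb=T[0]+.004-.129*np.sin(a); xt=T[0]+.004-(T[2]-.1)*np.tan(a)
    print(tag,round(manip.current_clock(),2),f.round(2),"lever",round(-f[3]/f[0],3),"lean",round(np.degrees(a+TILT),2),"xb,xt mm",(xb*1e3).round(2),(xt*1e3).round(2),"z",(T[2]*1e3).round(2))
    return f
E
python3 - <<'E'
from fin import *
b0=np.load("b0.npy"); b0[2]-=.5; b0[3]-=.25
state(b0,"now")
for dd in (.8,.2,-.4,-1,-1.6,-2.4):
    line(np.radians(dd),.0007,-.0016,.03); manip.sleep(.1); state(b0,dd)
E
```

```text
now 27.45 [-10.75   1.53   6.42   2.76] lever 0.257 lean 35.01 xb,xt mm -3.76 -0.72 z 127.42
0.8 27.97 [-10.98   0.18   1.08   2.69] lever 0.246 lean 34.37 xb,xt mm -2.64 -0.74 z 127.57
0.2 28.48 [-9.06  0.26  0.85  2.19] lever 0.242 lean 33.67 xb,xt mm -1.48 -0.82 z 127.5
-0.4 29.0 [-6.99 -0.33  0.94  2.26] lever 0.323 lean 33.0 xb,xt mm -0.25 -0.78 z 127.46
-1 29.52 [-6.27  0.29  2.76  2.3 ] lever 0.367 lean 32.34 xb,xt mm 0.5 -1.21 z 127.44
-1.6 30.03 [-6.45  0.28  4.9   2.28] lever 0.353 lean 31.72 xb,xt mm 0.5 -2.31 z 127.4
-2.4 30.55 [-6.35  1.07  6.49  2.27] lever 0.357 lean 30.92 xb,xt mm 0.53 -3.68 z 127.39
```

```bash
python3 - <<'E'
from fin import *
b0=np.load("b0.npy"); b0[2]-=.5; b0[3]-=.25
for dd in (-1.2,-.72):
    line(np.radians(dd),.0009,-.0016,.03); manip.sleep(.3); state(b0,dd)
print(manip.current_finger_gap(),manip.current_gripper_force())
s=viewer.get_image("scene"); t=viewer.get_image("top")
m=np.zeros((420,800,3),np.uint8); m[:,:420]=cv2.resize(s[170:310,330:470],(420,420),interpolation=cv2.INTER_CUBIC); m[:285,420:]=cv2.resize(t[:,:],(380,285))
m[285:,420:800]=cv2.resize(s[100:260,170:370],(380,135)); cv2.imwrite("pics/fin2.png",m[:,:,::-1])
E
```

```text
-1.2 31.27 [-6.96  0.29  5.1   2.34] lever 0.336 lean 32.1 xb,xt mm 0.53 -1.6 z 127.41
-0.72 31.98 [-6.83  0.02  4.54  2.36] lever 0.345 lean 32.58 xb,xt mm 0.47 -0.8 z 127.41
0.008223883058534335 25.034479200839996
```

View pics/fin2.png

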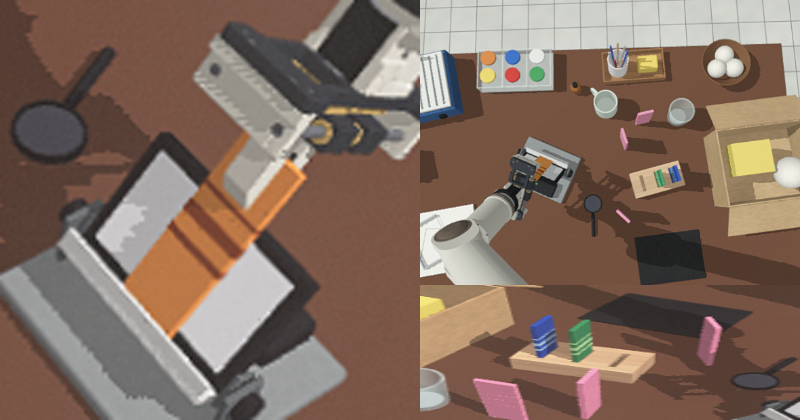

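The strip is in the slot, upright and mid-screen (left view). Green and blue are still in the rack and the bystanders look unmoved. I'll nudge it so the top edge takes part of the load, then hand in.

```bash
python3 - <<'E'
from fin import *
b0=np.load("b0.npy"); b0[2]-=.5; b0[3]-=.25
line(np.radians(-.55),.0010,-.0015,.03); manip.sleep(.6); f=state(b0)
print(manip.hand_in())
E
```

```text
33.1 [-7.89 -0.39  2.83  2.54] lever 0.321 lean 32.78 xb,xt mm 0.28 -0.64 z 127.45
the job is handed in; nothing more can be done
None
```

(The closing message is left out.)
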